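# Bring the blue-lidded jar to the front of the finishing carousel and hold it there

## Robot

A 6-joint arm with a two-finger parallel gripper is mounted at the origin on the work surface. World frame = base frame: x ahead of the robot, y to its left, z up, the work surface at z = 0. Lengths are in m, angles in rad, forces in N, time in s.
With the tool pointing down it reaches from about 0.275 to 0.85 m from the base axis. Payload 5.2 kg.
Tool frame: the origin (TCP) lies at the very end of the fingers, on their centre line; the grasp point (between the pads) lies 19 mm behind it; z points along the fingers, y is the direction in which the jaws open and shut (so a half turn about z gives the same grasp; the last joint's range is limited). The gripper opens to 85 mm and grips with 20 to 120 N. Pads are 22 mm wide; open, the fingers measure 114 mm over their backs; the gripper's body (76 mm by 85 mm) begins 54 mm behind the grasp point. The pads swing forward as they close: fully open they stand 13 mm farther back than shut.
Start: joints at [-1.494, 0.259, 1.535, -0, 1.348, -0.203], TCP at [0.152, -0.529, 0.231] pointing down, gripper open.
Joint ranges: [-3.14, 3.14], [-0.91, 2.08], [0.19, 2.58], [-1.22, 4.36], [0.22, 2.71], [-3.12, 3.12]. Speed limits (rad/s): [2.57, 2.57, 3.14, 3.14, 3.14, 3.14].

## Interface

Orientations are given as a rotation vector (axis times angle).
In Python, from workcell import observe, viewer, env gives the robot as it stands.
- The arm moves only by the shell command python3 -m crank 'ROWS' [FORCE]. ROWS is JSON, a list that holds one entry, the list of rows, each a list of 5 numbers: the finger opening in mm, from 0 to 85.4, then the shift along the tool's x, y, z in mm, then the turn about the tool's z in degrees. In form: [[[grip, x, y, z, spin], ...]]. A call has 1 to 20 rows; each row is the pose to reach, as a shift and turn from the pose commanded when the call began, along the tool's axes at that moment; what a row does not reach only later rows make up. A row lasts 1/10 s, in which the tool goes at most 50 mm and 8.59 degrees, less where a joint would pass 70% of its speed; a pose out of reach is approached as far as the arm can. A call with a gripper value outside its range is refused whole. The fingers move at their own pace and stop on an object; FORCE is the grip in N (left out, the last holds). Time passes only in rows, so rows that repeat a pose let the fingers close. It gives the time, the measured TCP pose, the force and the opening at its end, in the units of the state.
- observe(): the state, without advancing time (a new reading comes with each control period).
- viewer.capture(name): name is "side" or "top" or "wrist"; returns the picture (480x640x3 uint8, blue, green, red); there is no depth.
- viewer.camera_params(name): a dict with "fovy" (degrees; the focal length in pixels is half the picture's height over the tangent of half this angle, whatever the lens; pixels are square), "cx", "cy" (the principal point, pixels), "view" (4x4, takes a point from world to camera coordinates). Camera axes: x right, y down, z forward; pixel columns grow to the right and rows downward; lengths in m; the calibration is good to about 2 mm. A picture is of the moment at which its call begins: read the wrist's pose just before it. camera_params takes no time and is no camera call; for the wrist camera it gives the pose at the moment of the call.
- env.hand_in(): hands the job in, once; it reports no verdict.
The state is a dict: "t": time; "joints": joint angles; "dq": joint speeds; "joint_efforts": joint torques, N m; "ee_pos": TCP position; "ee_rot": TCP orientation; "ft_force": force on the tool from outside, world axes, zero at the start; "moment": the same for the moment, N m; "finger_gap": opening from 0.0 (shut) to 1.0 (fully open).
Only numpy, scipy, OpenCV 4.12 (cv2) and the standard library are available. Lean on these libraries where they do the work, as an engineer would, in place of code of your own. Each camera call takes 0.05 s, during which the arm holds its last target. There are 200 camera calls.

## Task

On the carver's bench, first swing the guard's wooden keeper bar down until it snaps fully shut in its spring catch, so that no jar can slide out at the front. Then turn the carousel by its upright handle until the blue-lidded jar stands at the front, centred on the red mark, and finish still gripping the handle so that the turntable is held still. All jars must stay upright in their cells, and the chisels and the mallet lying around must be left alone.

Things in the scene. Friction and masses are not known exactly. Their poses are not given: they have to be found in the camera images.
- station: fixed plywood board 300 x 320 mm, 18 thick, under the carousel, with a brass guard rail at back and sides (8 mm rod, centre 85 mm above the table) and the keeper bar along its front. Origin at table height below the axle; z up, -x points to the front, where a red mark 10 mm wide is painted on the board, 120 to 154 mm from the axle, below the bar; +y is the hinge's side. Its yaw varies
- front_spot (a point): the point on the carousel's top where the underside of the front jar must be: 78 mm from the axle towards the red mark, 44 mm above the table. It does not turn with the carousel
- axle (a point): the carousel's axis, on top of the wooden disc (234 mm across), 44 mm above the table. It stays where it is left (0.06 N m of friction) and turns either way, at least 3/4 of a turn from the start. At every 60 degrees stand the handle and five square cells with edges 6 mm high, a jar in each
- handle: upright round post fixed to the carousel, pale wood, 18 mm in diameter, flat top, on a brass foot (32 mm across, 8 high), 85 mm from the axle. Origin at the foot's centre on the disc, 44 mm above the table; its top is 124 mm above the origin, 59 mm above the jar lids. Its axes turn with the carousel: -x points away from the axle
- jar_blue: the marked jar: amber glass with a blue lid and paper band; glass jar 48 mm across and 65 mm tall in all, 100 to 200 g, loose in its square cell; origin at the centre of its underside, 78 mm from the axle. It may be in any of the three cells that are 120, 180 or 240 degrees from the handle
- jar_red: jar with a red lid, a bystander; glass jar 48 mm across and 65 mm tall in all, 100 to 200 g, loose in its square cell; origin at the centre of its underside
- jar_white: jar with a white lid, a bystander; glass jar 48 mm across and 65 mm tall in all, 100 to 200 g, loose in its square cell; origin at the centre of its underside
- jar_black: jar with a black lid, a bystander; glass jar 48 mm across and 65 mm tall in all, 100 to 200 g, loose in its square cell; origin at the centre of its underside
- jar_brass: jar with a brass-coloured lid, a bystander; glass jar 48 mm across and 65 mm tall in all, 100 to 200 g, loose in its square cell; origin at the centre of its underside
- keeper (a joint): the keeper bar's angle, rad: 0 fully shut (level, in the catch, against a rigid stop), growing as it swings up, to 1.4. Friction of 0.15 N m holds it where it is left. In the last 0.06 rad its nose snaps past a spring ball, for which 2 to 5 N at the bar's end is enough
- keeper_hinge (a point): the bar's hinge axis (the board's x), 85 mm above the table, 140 mm in front of the axle and 130 mm to +y in the board's frame. The bar is brown wood, 12 mm wide, 14 thick, 214 mm long from the hinge, then a steel nose to 234 mm; shut, it runs along the board's -y. A red band crosses it at 130 mm. The point turns with the bar: -y along the bar to its free end, z its upper side
- keeper_end (a point): point on the middle of the bar's upper face, 200 mm from the hinge and 7 mm above the bar's centre line: a good place to push. When the bar is shut, the catch post stands 65 mm beyond this point, its top 118 mm above the table
- chisel_blue: bystander: chisel with a blue handle lying on the right of the bench, 270 mm long, loose; origin under the ferrule near its middle
- chisel_wood: bystander: chisel with a wooden handle lying on the left, 270 mm long, loose; origin under the ferrule near its middle
- mallet: bystander: turned wooden mallet lying on the left, 265 mm long, head 82 mm across, loose; origin on the table below the point where the handle meets the head

How it is judged:
By the outcome, as a careful person would: the job done as asked, in the order asked, and still so for the second after the job is handed in, while the arm keeps its last pose, push and grip.
It also fails if it takes over 67 s, if anything falls off the work surface, if the arm or the gripper's body presses on something with over 40 N, if the wrist force passes 120 N, or if a joint passes its speed limit or range.

## Working session

There is one attempt and no reset: what is moved stays moved. The work goes in short steps, Python scripts to look and compute and a shell command to move; the robot and the scene stay as the last step left them, time stands still between calls to the robot, and variables do not carry over. Pictures are saved under pics/ and viewed, about 8 in all and at most 12, crops included, and the job is handed in when it is done.

```bash
mkdir -p pics; ls
python3 - <<'E'
from workcell import observe, viewer
import cv2,numpy as np
s=observe();print(s)
a=viewer.capture("top");b=viewer.capture("side")
cv2.imwrite("pics/top0.png",a);cv2.imwrite("pics/side0.png",b)
for n in("top","side"):
    p=viewer.camera_params(n);print(n,p)
E
```

```text
pics
{'t': 0.0, 'joints': array([-1.49383494e+00,  2.59363124e-01,  1.53611569e+00, -1.18839722e-05,
        1.34802059e+00, -2.02817483e-01]), 'dq': array([-2.43547848e-04, -1.30084511e-04, -5.31794014e-04,  4.54842376e-04,
        2.20987693e-05, -7.34444641e-06]), 'joint_efforts': array([ 8.93001579e-04, -4.46030939e+01, -2.90567011e+01, -5.51421563e-04,
        1.15212376e-02,  2.92395100e-05]), 'ee_pos': array([ 0.15184476, -0.52805054,  0.2304508 ]), 'ee_rot': array([-3.10901806e+00, -4.37782332e-01, -1.70083483e-04]), 'ft_force': array([ 0.25772271, -1.2827994 ,  0.43366192]), 'moment': array([ 0.00378535, -0.00565014, -0.02995213]), 'finger_gap': 1.000785508240396}
top {'fovy': 47.736695072469324, 'cx': 321.35495563862384, 'cy': 239.93227861475899, 'view': array([[ 0.01767793, -0.99952571,  0.02521591, -0.05985004],
       [-0.9971814 , -0.01946447, -0.07245952,  0.51098978],
       [ 0.07291597, -0.0238639 , -0.99705254,  1.60426499],
       [ 0.        ,  0.        ,  0.        ,  1.        ]])}
side {'fovy': 53.524928179546116, 'cx': 318.71163087837766, 'cy': 236.1190960135065, 'view': array([[-0.90555075, -0.42420874,  0.00497943,  0.44221286],
       [-0.32377373,  0.68347434, -0.65424261,  0.24761845],
       [ 0.27413212, -0.5940621 , -0.75626834,  1.17328678],
       [ 0.        ,  0.        ,  0.        ,  1.        ]])}
```

View pics/top0.png

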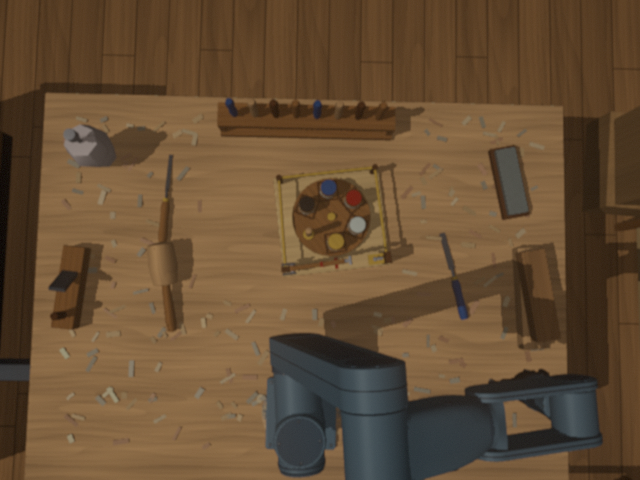

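View pics/side0.png

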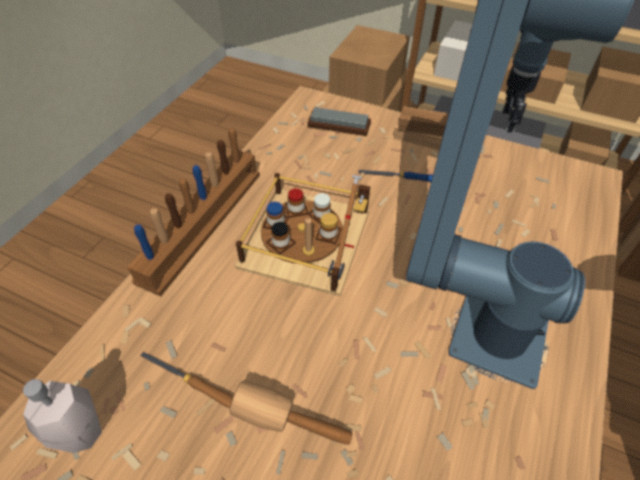

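Top view: the station is around (333,217), with the blue lid at (328,188) at the back and the handle near the front-left (~(308,235)). The keeper bar runs along the front edge. Next I'll view enlarged crops of both.

Run:
```python
import cv2,numpy as np
a=cv2.imread("pics/top0.png")[150:290,260:420];b=cv2.imread("pics/side0.png")[160:300,225:385]
f=lambda i:cv2.resize(i,None,fx=2.5*2,fy=2.5*2,interpolation=cv2.INTER_CUBIC)
cv2.imwrite("pics/c0.png",cv2.resize(np.hstack([f(a)[:, :],f(b)]),(800,350)))
cv2.imwrite("pics/c_top.png",cv2.convertScaleAbs(cv2.resize(a,None,fx=4.2,fy=4.2,interpolation=cv2.INTER_CUBIC),alpha=1.6))
cv2.imwrite("pics/c_side.png",cv2.convertScaleAbs(cv2.resize(b,None,fx=4.2,fy=4.2,interpolation=cv2.INTER_CUBIC),alpha=1.3))
```

```text
(no output)
```

View pics/c_top.png

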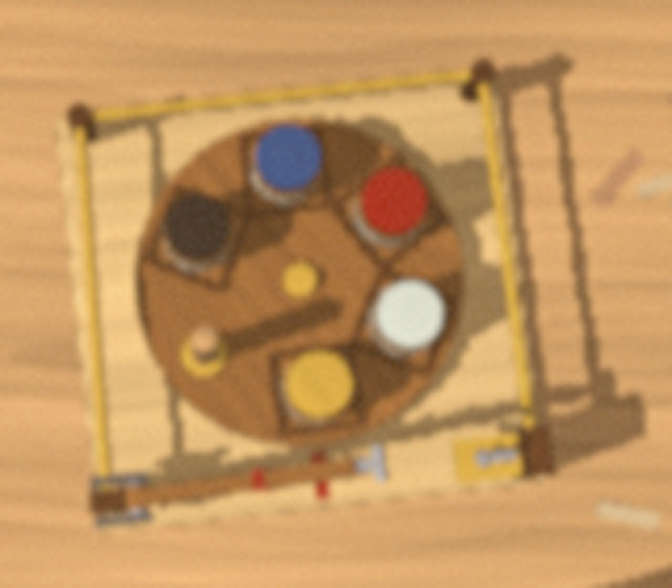

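View pics/c_side.png

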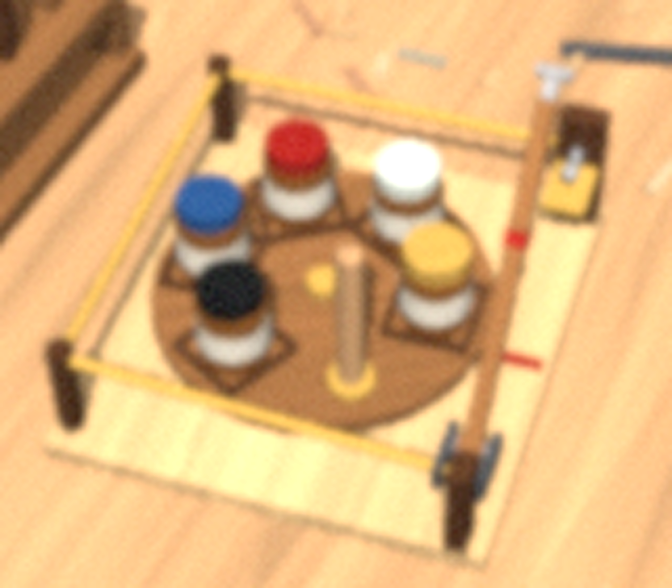

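Top crop (4.2x): axle knob (300,280), handle top (205,335) on its foot (203,357), blue lid (289,157) at the back, opposite brass. The bar's hinge is at (118,497), its red band at (258,478) and its nose at (372,463), raised to roughly 50°. The side crop agrees. Now I'll put numbers on this.

```bash
cat > h.py <<'E'
import numpy as np,cv2
from workcell import observe,viewer
def cam(n):
    p=viewer.camera_params(n);p['f']=240/np.tan(np.radians(p['fovy'])/2);return p
def ray(p,uv):
    R=p['view'][:3,:3];t=p['view'][:3,3]
    d=R.T@np.array([(uv[0]-p['cx'])/p['f'],(uv[1]-p['cy'])/p['f'],1]);return -R.T@t,d/np.linalg.norm(d)
def onz(p,uv,z):
    o,d=ray(p,uv);return o+d*(z-o[2])/d[2]
def tri(p,u,q,v):
    o,d=ray(p,u);r,e=ray(q,v)
    s=np.linalg.lstsq(np.c_[d,-e],r-o,rcond=None)[0];a=o+d*s[0];b=r+e*s[1];return (a+b)/2,np.linalg.norm(a-b)
def blob(img,lo,hi,box):
    x,y,w,h=box;m=cv2.inRange(cv2.cvtColor(img[y:y+h,x:x+w],cv2.COLOR_BGR2HSV),lo,hi)
    n,l,s,c=cv2.connectedComponentsWithStats(m);o=np.argsort(-s[1:,4])+1
    return [(c[i]+[x,y],s[i,4]) for i in o[:4] if s[i,4]>3]
E
python3 - <<'E'
from h import *
T,S=cam("top"),cam("side");a=cv2.imread("pics/top0.png");b=cv2.imread("pics/side0.png")
tc=lambda u,v:np.array([260+(u+.5)/4.2-.5,150+(v+.5)/4.2-.5]); sc=lambda u,v:np.array([225+(u+.5)/4.2-.5,160+(v+.5)/4.2-.5])
np.set_printoptions(precision=4,suppress=True)
C=(onz(T,tc(300,281),.048)+0);print("axle top",C,"side",onz(S,sc(322,281),.05))
for n,u,v in [("blue",(289,157),(209,201)),("red",(394,201),(297,145)),("white",(409,313),(407,165)),("black",(196,226),(230,286)),("brass",(320,384),(437,247))]:
    print(n,onz(T,tc(*u),.109),onz(S,sc(*v),.109))
print("handtop",onz(T,tc(207,337),.168),tri(T,tc(207,337),S,sc(350,251)),"foot",onz(T,tc(203,357),.05),onz(S,sc(351,378),.05))
print("nose",tri(T,tc(374,462),S,sc(553,73)));print("band",tri(T,tc(258,478),S,sc(516,240)))
print("hinge",onz(T,tc(118,496),.085),onz(S,sc(466,460),.085))
print("mark",onz(T,tc(319,458),.018),onz(T,tc(322,495),.018),onz(S,sc(503,356),.018),onz(S,sc(540,364),.018))
print("blobs red top",blob(a,(0,150,60),(8,255,255),(260,150,160,140)),"side",blob(b,(0,150,60),(8,255,255),(225,160,160,140)))
# rails
for n,u,v in [("left",(82,140),(104,470)),("back",(100,117),(470,77)),("right",(488,90),(528,420))]:
    p,q=onz(T,tc(*u),.085),onz(T,tc(*v),.085);d=q-p;print(n,p,q,np.degrees(np.arctan2(d[1],d[0])))
E
```

```text
axle top [ 0.5797 -0.077   0.048 ] side [ 0.58   -0.0793  0.05  ]
blue [ 0.657  -0.0657  0.109 ] [ 0.6533 -0.0636  0.109 ]
red [ 0.6284 -0.1374  0.109 ] [ 0.6251 -0.1351  0.109 ]
white [ 0.5524 -0.1486  0.109 ] [ 0.5503 -0.1495  0.109 ]
black [ 0.6085 -0.0036  0.109 ] [ 0.6055 -0.0036  0.109 ]
brass [ 0.5031 -0.0891  0.109 ] [ 0.5015 -0.0901  0.109 ]
handtop [ 0.528  -0.0124  0.168 ] (array([ 0.5266, -0.0129,  0.169 ]), np.float64(0.002618724567464473)) foot [ 0.5246 -0.01    0.05  ] [ 0.5257 -0.012   0.05  ]
nose (array([ 0.444 , -0.1155,  0.2599]), np.float64(0.0033423637927792547))
band (array([ 0.4349, -0.0472,  0.1875]), np.float64(0.003819463420734294))
hinge [0.4258 0.0459 0.085 ] [0.4226 0.0411 0.085 ]
mark [ 0.4568 -0.0939  0.018 ] [ 0.4305 -0.0964  0.018 ] [ 0.4536 -0.0961  0.018 ] [ 0.4285 -0.1003  0.018 ]
blobs red top [(array([353.3452, 197.3503]), np.int32(197)), (array([321.1111, 263.3333]), np.int32(9)), (array([336.4, 266.2]), np.int32(5))] side [(array([295.1529, 194.7824]), np.int32(170)), (array([347.3684, 216.4737]), np.int32(19)), (array([348.3333, 245.4   ]), np.int32(15))]
left [0.6698 0.0761 0.085 ] [0.4433 0.0558 0.085 ] -174.89543070812022
back [0.6861 0.0641 0.085 ] [ 0.7198 -0.1909  0.085 ] -82.46587427957489
right [ 0.711  -0.2035  0.085 ] [ 0.4829 -0.2333  0.085 ] -172.5458900163644
```

Axle ≈ (0.579,-0.077), yaw ≈ 7°, handle at 129° and blue at 9°, measured about the axle. The bar is raised about 0.85 rad. I'll move above the bar with the fingers closed.

```bash
python3 -m crank '[[[0,0,0,-45,0],[0,40,-37,-90,0],[0,80,-75,-90,0],[0,120,-112,-90,3],[0,160,-149,-90,6],[0,200,-186,-90,9],[0,240,-223,-90,9],[0,280,-260,-90,9],[0,320,-297,-90,9],[0,360,-335,-90,9],[0,390,-360,-90,9],[0,403,-374,-90,9],[0,403,-374,-90,9],[0,403,-374,-90,9],[0,403,-374,-90,9]]]'
python3 - <<'E'
from h import *
s=observe();print(s['ee_pos'],s['ee_rot'],s['joints'],s['finger_gap']);print(viewer.camera_params('wrist'))
a=viewer.capture('wrist');cv2.imwrite('pics/w1.png',a)
E
```

```text
t: 1.6
ee_pos: [0.4355, -0.0584, 0.321]
ee_rot: [3.135, 0.193, -0.002]
ft_force: [0.2, -0.8, 0.9]
finger_gap: -0.001
[ 0.43548964 -0.05842706  0.32098173] [ 3.13521484e+00  1.93450373e-01 -1.86840480e-03] [-3.87545038e-01  5.86556642e-03  1.61374342e+00 -8.91189741e-04
  1.52287521e+00  1.06004577e+00] -0.0013757861676616937
{'fovy': 61.7995293867179, 'cx': 318.5034286334306, 'cy': 238.3264899029117, 'view': array([[ 1.22629793e-01, -9.92452206e-01,  7.43543293e-04,
        -1.11341440e-01],
       [-9.47985444e-01, -1.16913561e-01,  2.96065563e-01,
         3.40821616e-01],
       [-2.93743991e-01, -3.70113271e-02, -9.55167331e-01,
         5.91180263e-01],
       [ 0.00000000e+00,  0.00000000e+00,  0.00000000e+00,
         1.00000000e+00]])}
```

View pics/w1.png

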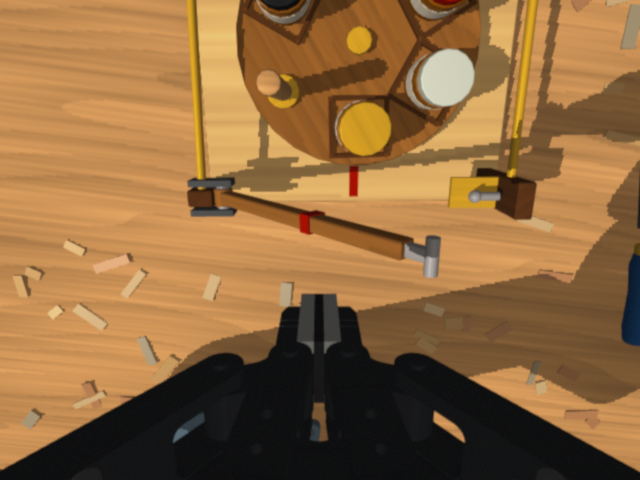

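The wrist view shows the red mark at (353,168–196), knob (359,40), hinge clevis (212,197), bar band (312,222), nose (432,257) and fingertips (319,296).

Run:
```python
from h import *
np.set_printoptions(precision=4,suppress=True)
W=cam('wrist');a=cv2.imread('pics/w1.png')
B=blob(a,(0,150,60),(8,255,255),(280,150,100,90));print(B)
x,y,w,h=335,160,40,45
m=cv2.inRange(cv2.cvtColor(a[y:y+h,x:x+w],cv2.COLOR_BGR2HSV),(0,150,60),(8,255,255));ys,xs=np.nonzero(m)
ax=onz(W,(359,40),.05);mk=onz(W,(xs.mean()+x,ys.mean()+y),.018)
d=ax-mk;print('axle',ax,'mark',mk,np.hypot(d[0],d[1]),'yaw',np.degrees(np.arctan2(d[1],d[0])))
P=lambda u,v,z:onz(W,(u,v),z)
for n,p,q in [('lrail',P(193,20,.085),P(201,170,.085)),('rrail',P(531,20,.085),P(516,165,.085)),('boardfront',P(260,198,.018),P(440,201,.018))]:
    e=q-p;print(n,p,q,np.degrees(np.arctan2(e[1],e[0])))
print('catch ball',P(483,196,.085),'hinge',P(212,197,.085),'handtop',P(268,80,.168),'tip',P(319,296,.321))
g=cv2.cvtColor(a,cv2.COLOR_BGR2HSV)
for n,lo,hi,bx in [('brass',(18,120,80),(30,255,255),(325,90,75,70)),('foot',(18,120,80),(30,255,255),(262,65,40,45)),('knob',(18,120,80),(30,255,255),(335,15,50,50)),('white',(0,0,150),(180,40,255),(400,40,85,75))]: print(n,[(c,s,onz(W,c,.109),onz(W,c,.05)) for c,s in blob(a,lo,hi,bx)[:1]])
```

```text
[(array([306.616 , 220.2015]), np.int32(263)), (array([353.3574, 180.0809]), np.int32(235))]
axle [ 0.5808 -0.0793  0.05  ] mark [ 0.4454 -0.0968  0.018 ] 0.13655832268596751 yaw 7.337576198117656
lrail [0.573 0.065 0.085] [0.4472 0.0538 0.085 ] -174.9340175037939
rrail [ 0.6077 -0.2191  0.085 ] [ 0.4876 -0.2388  0.085 ] -170.67732996809855
boardfront [0.4126 0.0049 0.018 ] [ 0.4338 -0.1976  0.018 ] -84.02085507908579
catch ball [ 0.455  -0.2152  0.085 ] hinge [0.4226 0.0425 0.085 ] handtop [ 0.5284 -0.0124  0.168 ] tip [ 0.443  -0.0579  0.321 ]
brass [(array([364.8391, 128.3867]), np.int32(2281), array([ 0.5036, -0.0904,  0.109 ]), array([ 0.5025, -0.0972,  0.05  ]))]
foot [(array([286.7542,  93.3646]), np.int32(480), array([ 0.5235, -0.0214,  0.109 ]), array([ 0.5257, -0.0168,  0.05  ]))]
knob [(array([358.7588,  40.0168]), np.int32(597), array([ 0.5707, -0.0749,  0.109 ]), array([ 0.5808, -0.0791,  0.05  ]))]
white [(array([446.4254,  77.2183]), np.int32(2400), array([ 0.5519, -0.1508,  0.109 ]), array([ 0.5589, -0.1677,  0.05  ]))]
```

```bash
python3 -m crank '[[[0,0,3,30,0],[0,0,5,60,0],[0,0,14,75,0],[0,0,23,90,0],[0,0,32,105,0],[0,0,41,120,0],[0,0,50,135,0],[0,0,59,150,0],[0,0,68,165,0],[0,0,77,180,0],[0,0,85,193,0],[0,0,93,203,0],[0,0,97,210,0],[0,0,100,214,0],[0,0,100,214,0]]]'
```

```text
t: 3.15
ee_pos: [0.4479, -0.1577, 0.107]
ee_rot: [-3.136, -0.191, 0.001]
ft_force: [-1.5, 0.0, -0.2]
finger_gap: -0.001
```

```bash
python3 -m crank '[[[0,0,0,4,0],[0,0,0,8,0],[0,0,0,11,0],[0,0,0,13,0],[0,0,0,14,0],[0,0,0,15,0],[0,0,0,15,0],[0,0,0,15,0]]]'; python3 -m crank '[[[0,0,0,1,0],[0,0,0,1,0],[0,0,0,1,0]]]'
python3 - <<'E'
from h import *
cv2.imwrite('pics/w2.png',viewer.capture('wrist'))
b=viewer.capture('side')[150:310,220:420];cv2.imwrite('pics/s2.png',cv2.resize(b,None,fx=3.5,fy=3.5,interpolation=cv2.INTER_CUBIC))
E
```

```text
t: 3.95
ee_pos: [0.4481, -0.157, 0.0923]
ee_rot: [-3.136, -0.193, 0.0]
ft_force: [-0.2, 0.1, -0.2]
finger_gap: -0.004
t: 4.25
ee_pos: [0.4483, -0.1571, 0.0918]
ee_rot: [3.136, 0.193, 0.001]
ft_force: [-0.8, 0.2, 5.7]
finger_gap: 0.002
```

View pics/w2.png

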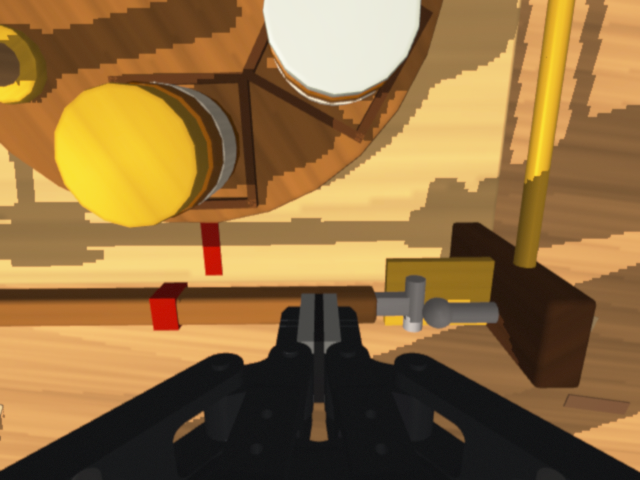

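The nose has reached the ball at (435,312) and the force has just started to rise. I'll press on to the rigid stop.

```bash
for i in 1 2 3; do python3 -m crank '[[[0,0,0,1,0],[0,0,0,1,0],[0,0,0,1,0],[0,0,0,1,0]]]' | egrep 'pos|force'; done
```

```text
ee_pos: [0.4484, -0.1572, 0.0915]
ft_force: [-3.7, 2.3, 11.6]
ee_pos: [0.4485, -0.1572, 0.0912]
ft_force: [-4.7, 2.7, 19.6]
ee_pos: [0.4486, -0.1572, 0.091]
ft_force: [-7.2, 4.7, 25.5]
```

Contact stiffness is now rigid (25 N at z=0.091), which means the bar is at its stop. I'll lift, open, move above the handle and look.

```bash
python3 -m crank '[[[0,0,0,-40,0],[0,0,0,-90,0],[0,0,0,-140,0],[60,10,-14,-170,8],[60,30,-42,-170,16],[60,50,-70,-170,24],[60,70,-98,-170,32],[60,85,-120,-170,40],[60,96,-134,-170,48],[60,96,-134,-170,56],[60,96,-134,-170,58.5],[60,96,-134,-170,58.5],[60,96,-134,-170,58.5]]]'
python3 - <<'E'
from h import *
s=observe();print(s['ee_pos'],s['ee_rot'],s['joints'])
a=viewer.capture('wrist')
b=viewer.capture('side')[170:300,255:385]
i=np.hstack([cv2.resize(a,(400,300)),cv2.resize(b,(300,300),interpolation=cv2.INTER_CUBIC)])
cv2.imwrite('pics/w3full.png',a);cv2.imwrite('pics/w3.png',i)
E
```

```text
t: 6.85
ee_pos: [0.527, -0.0124, 0.2582]
ee_rot: [2.831, -1.362, -0.0]
ft_force: [0.7, 0.0, 0.1]
finger_gap: 0.704
[ 0.52699627 -0.01242681  0.25816682] [ 2.83084197e+00 -1.36217402e+00 -3.08083271e-04] [-2.35328724e-01  2.00437034e-01  1.54438399e+00 -2.42061348e-05
  1.39697747e+00  2.23244585e+00]
```

View pics/w3.png

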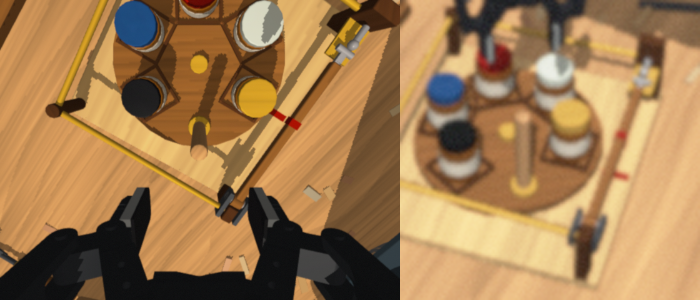

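The bar now lies level in the catch. The handle top at (198,152) is centred between the jaws. I'll descend and grip.

```bash
python3 -m crank '[[[60,0,0,40,0],[60,0,0,80,0],[60,0,0,110,0],[60,0,0,128,0],[60,0,0,130,0],[40,0,0,130,0],[30,0,0,130,0],[22,0,0,130,0],[8,0,0,130,0],[8,0,0,130,0],[8,0,0,130,0],[8,0,0,130,0],[8,0,0,130,0],[8,0,0,130,0],[8,0,0,130,0]]]' 40
python3 - <<'E'
from h import *
s=observe();print(s['ee_pos'],s['ee_rot'],s['joints'],s['finger_gap']*85.4)
cv2.imwrite('pics/top3.png',viewer.capture('top'))
E
```

```text
t: 8.45
ee_pos: [0.5279, -0.0126, 0.1298]
ee_rot: [-2.83, 1.364, -0.004]
ft_force: [-0.5, 0.6, 6.1]
finger_gap: 0.195
[ 0.5279434  -0.01261245  0.12977285] [-2.82965315  1.36374773 -0.00421542] [-2.35179338e-01  3.09963123e-01  1.73113074e+00 -1.43559884e-04
  1.09777994e+00  2.23388739e+00] 16.661295394255614
```

```bash
python3 -m crank '[[[8,0.3,7.3,0,-5],[8,1.3,14.6,0,-10],[8,2.9,21.7,0,-15],[8,5.1,28.7,0,-20],[8,7.9,35.5,0,-25],[8,11.3,42,0,-30],[8,15.2,48.2,0,-35],[8,19.7,54,0,-40],[8,24.6,59.4,0,-45],[8,30,64.3,0,-50],[8,35.8,68.8,0,-55],[8,42,72.7,0,-60],[8,42,72.7,0,-60],[8,42,72.7,0,-60]]]'
python3 - <<'E'
from h import *
s=observe();print(s['ee_pos'],s['ee_rot'],s['joints'],s['finger_gap']*85.4)
a=viewer.capture('wrist');cv2.imwrite('pics/w4.png',a)
E
```

```text
t: 9.9
ee_pos: [0.4973, -0.0912, 0.1298]
ee_rot: [3.132, 0.233, 0.004]
ft_force: [-1.0, 0.1, 6.4]
finger_gap: 0.206
[ 0.49726744 -0.09118941  0.12975779] [3.13151906 0.23338496 0.00390784] [-4.02257998e-01  2.72761804e-01  1.78467465e+00 -1.01898571e-04
  1.08130863e+00  1.01980574e+00] 17.599826840448095
```

View pics/w4.png

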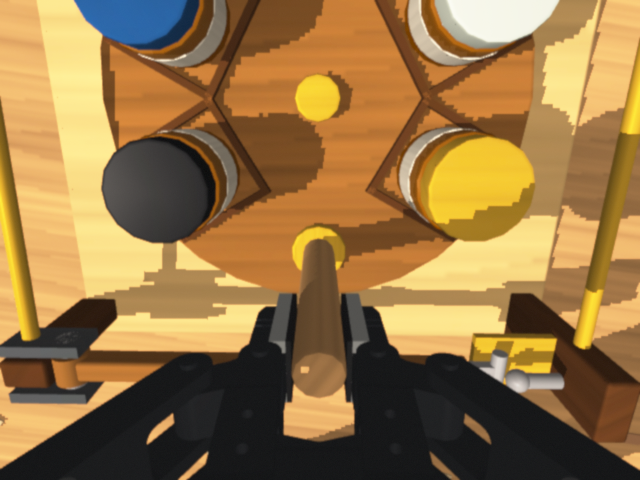

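Still gripping cleanly: knob (318,97), foot (318,248), jars upright, bar shut in the catch. The next 60° uses the same arc.

```bash
python3 -m crank '[[[8,0.3,7.3,0,-5],[8,1.3,14.6,0,-10],[8,2.9,21.7,0,-15],[8,5.1,28.7,0,-20],[8,7.9,35.5,0,-25],[8,11.3,42,0,-30],[8,15.2,48.2,0,-35],[8,19.7,54,0,-40],[8,24.6,59.4,0,-45],[8,30,64.3,0,-50],[8,35.8,68.8,0,-55],[8,42,72.7,0,-60],[8,42,72.7,0,-60]]]'
python3 -m crank '[[[8,0.3,7.3,0,-5],[8,1.3,14.6,0,-10],[8,2.9,21.7,0,-15],[8,5.1,28.7,0,-20],[8,7.9,35.5,0,-25],[8,11.3,42,0,-30],[8,15.2,48.2,0,-35],[8,19.7,54,0,-40],[8,24.6,59.4,0,-45],[8,30,64.3,0,-50],[8,35.8,68.8,0,-55],[8,38.2,70.5,0,-57],[8,38.2,70.5,0,-57],[8,38.2,70.5,0,-57]]]'
python3 - <<'E'
from h import *
np.set_printoptions(precision=4,suppress=True)
s=observe();print(s['ee_pos'],s['ee_rot'],s['joints'],s['finger_gap']*85.4)
r=s['ee_rot'];print('psi',np.degrees(2*np.arctan2(r[1],r[0])))
W=cam('wrist');a=viewer.capture('wrist');t=viewer.capture('top');b=viewer.capture('side')
cv2.imwrite('pics/w5full.png',a);cv2.imwrite('pics/top5.png',t);cv2.imwrite('pics/side5.png',b)
f=lambda i:cv2.resize(i,(400,300),interpolation=cv2.INTER_CUBIC)
cv2.imwrite('pics/w5.png',np.vstack([np.hstack([f(a),f(b[170:305,225:405])]),np.hstack([f(t[150:285,250:430]),f(t[240:280,310:364])])]))
E
```

```text
t: 11.25
ee_pos: [0.5503, -0.1568, 0.1298]
ee_rot: [2.593, 1.77, 0.003]
ft_force: [-1.2, 0.5, 7.1]
finger_gap: 0.196
t: 12.65
ee_pos: [0.6292, -0.1465, 0.1298]
ee_rot: [1.438, 2.79, 0.001]
ft_force: [1.2, -0.1, 5.5]
finger_gap: 0.196
[ 0.6292 -0.1465  0.1298] [1.4376 2.7902 0.0005] [-0.4012  0.5033  1.426   0.0001  1.2094 -1.0205] 16.74829189961963
psi 125.4821100095165
```

View pics/w5.png

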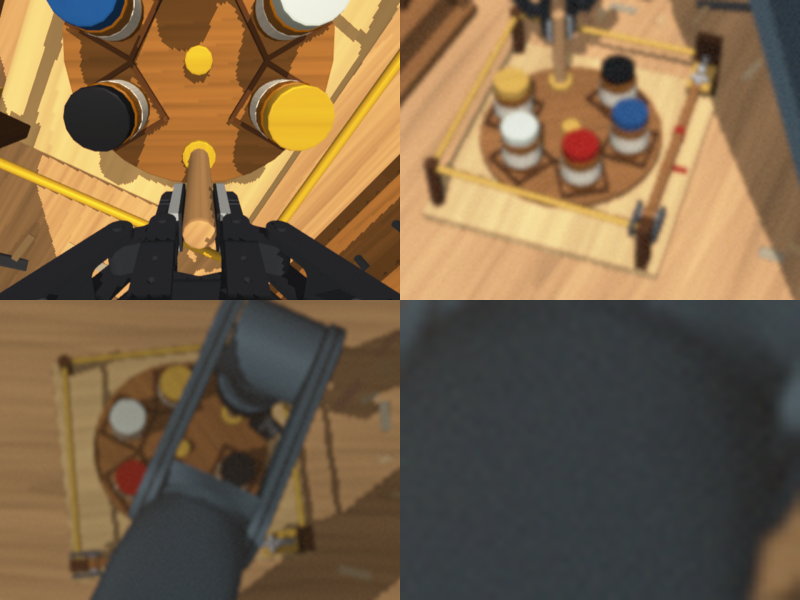

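Handle at the back right, blue one step short of the front, all jars upright, bar shut. I'll refine the front direction and the blue jar's bearing.

Run:
```python
from h import *
np.set_printoptions(precision=4,suppress=True)
S=cam('side');b=cv2.imread('pics/side5.png')
W=cam('wrist')
red=((0,140,50),(8,255,255));yel=((18,120,70),(32,255,255));blu=((105,120,40),(125,255,255))
bl=blob(b,*blu,(300,200,60,60));print('blue',bl)
c=bl[0][0];J=onz(S,c,.109)
rd=blob(b,*red,(335,215,40,50));print('red',rd)
kn=blob(b,*yel,(460//2+225-20-225+225,215,30,25))
print('knob cands',blob(b,*yel,(290,215,25,25)))
print('jar',J)
for n in rd: print('mark?',onz(S,n[0],.018),'band?',onz(S,n[0],.092))
for n in blob(b,*yel,(290,215,25,25)): print('knob',onz(S,n[0],.05))
# same-camera side0 lids for axle
b0=cv2.imread('pics/side0.png')
print('mark side0',[ (x,onz(S,x[0],.018)) for x in blob(b0,*red,(335,205,40,50))])
# wrist yaw of bar from w2: camera of that moment = current relative camera pose composed
s=observe();from scipy.spatial.transform import Rotation as R
def TT(p,r):
    M=np.eye(4);M[:3,:3]=R.from_rotvec(r).as_matrix();M[:3,3]=p;return M
X=W['view']@TT(s['ee_pos'],s['ee_rot'])   # cam from tool
def at(p,r): q=dict(W);q['view']=X@np.linalg.inv(TT(p,r));return q
w2=at([.4483,-.1571,.0918],[3.136,.193,.001]);a=cv2.imread('pics/w2.png')
g=cv2.cvtColor(a,cv2.COLOR_BGR2GRAY).astype(float)
pts=[]
for x in list(range(20,140,6))+list(range(200,270,6)):
    d=np.diff(cv2.GaussianBlur(g,(3,3),0)[300:345,x]);pts.append((x,300+np.argmax(d)+.5))
pts=np.array(pts);k=np.polyfit(pts[:,0],pts[:,1],1);print('edge',k,np.std(pts[:,1]-np.polyval(k,pts[:,0])))
p,q=onz(w2,(20,np.polyval(k,20)),.085),onz(w2,(260,np.polyval(k,260)),.085);e=q-p;print('bar yaw',90+np.degrees(np.arctan2(e[1],e[0])))
w3=at([0.52699627,-0.01242681,0.25816682],[2.83084197e+00,-1.36217402e+00,-3.08083271e-04]);a=cv2.imread('pics/w3full.png')
m=blob(a,*red,(430,170,60,60));kn=blob(a,*yel,(295,80,50,50));print(m[:2],kn[:1])
A=onz(w3,kn[0][0],.05)
for x in m[:2]:
    M=onz(w3,x[0],.018);M9=M;print('mark',M,'axle',A,'yaw',np.degrees(np.arctan2(*(A-M)[[1,0]])),np.linalg.norm((A-M)[:2]))
```

```text
blue [(array([328.0132, 221.0199]), np.int32(151))]
red [(array([350.5, 228. ]), np.int32(12)), (array([349.625, 245.625]), np.int32(8))]
knob cands [(array([301.1   , 225.5333]), np.int32(30))]
jar [ 0.4992 -0.0807  0.109 ]
mark? [ 0.4618 -0.1608  0.018 ] band? [ 0.4401 -0.0978  0.092 ]
mark? [ 0.4385 -0.0982  0.018 ] band? [ 0.4184 -0.0397  0.092 ]
knob [ 0.5821 -0.0824  0.05  ]
mark side0 [((array([347.3684, 216.4737]), np.int32(19)), array([ 0.4879, -0.1992,  0.018 ])), ((array([348.25  , 245.3125]), np.int32(16)), array([ 0.4424, -0.0976,  0.018 ]))]
edge [ -0.0078 325.9921] 0.3090292977034017
bar yaw 7.484881284017604
[(array([468.835 , 197.0236]), np.int32(297)), (array([444.6949, 183.9449]), np.int32(236))] [(array([318.0382, 102.2136]), np.int32(707))]
mark [ 0.4117 -0.1025  0.018 ] axle [ 0.58   -0.0787  0.05  ] yaw 8.039517980897324 0.1699065546541486
mark [ 0.439  -0.0971  0.018 ] axle [ 0.58   -0.0787  0.05  ] yaw 7.422954105676489 0.1422114502661478
```

Run:
```python
from h import *
from scipy.optimize import least_squares
np.set_printoptions(precision=4,suppress=True)
W=cam('wrist');S=cam('side');ax=np.array([.58,-.0785])
def fit(P,img,lo,hi,box,crop=True):
    x,y,w,h=box;m=cv2.inRange(cv2.cvtColor(img[y:y+h,x:x+w],cv2.COLOR_BGR2HSV),lo,hi)
    m=cv2.morphologyEx(m,cv2.MORPH_OPEN,np.ones((3,3)))
    c=max(cv2.findContours(m,cv2.RETR_EXTERNAL,cv2.CHAIN_APPROX_NONE)[0],key=cv2.contourArea)[:,0]+[x,y]
    c=c[(c[:,1]>1)&(c[:,0]>1)&(c[:,0]<638)]
    p=np.array([onz(P,u,.109)[:2] for u in c])
    r=least_squares(lambda q:np.hypot(*(p-q[:2]).T)-q[2],[*p.mean(0),.023],loss='soft_l1',f_scale=.0005).x
    d=r[:2]-ax;return len(c),r,'rad',np.hypot(*d),'ang',np.degrees(np.arctan2(d[1],d[0]))%360
a=cv2.imread('pics/w5full.png');b=cv2.imread('pics/side5.png')
k=blob(a,(18,120,70),(32,255,255),(290,70,60,60))[0][0];print('knob',onz(W,k,.05));f=blob(a,(18,120,70),(32,255,255),(285,220,70,50));print([onz(W,i[0],.05) for i in f])
print('blue w',fit(W,a,(105,120,30),(125,255,255),(60,0,160,60)))
print('brass w',fit(W,a,(18,120,70),(32,255,255),(410,120,140,130)))
print('black w',fit(W,a,(0,0,0),(180,255,62),(95,125,125,125)))
print('blue s',fit(S,b,(105,120,40),(125,255,255),(300,200,60,60)))
```

```text
knob [ 0.5799 -0.0778  0.05  ]
[array([ 0.6267, -0.1431,  0.05  ])]
blue w (144, array([ 0.5044, -0.0833,  0.024 ]), 'rad', np.float64(0.07575858453348995), 'ang', np.float64(183.60170059296192))
brass w (425, array([ 0.6559, -0.0702,  0.0235]), 'rad', np.float64(0.07631043002541336), 'ang', np.float64(6.233429378896784))
black w (311, array([ 0.5489, -0.1473,  0.0224]), 'rad', np.float64(0.07548636308411111), 'ang', np.float64(245.69790605827467))
blue s (37, array([ 0.499 , -0.0808,  0.0203]), 'rad', np.float64(0.08102090623363772), 'ang', np.float64(181.61507092873936))
```

```bash
python3 -m crank '[[[8,0,1.5,0,-1],[8,0.1,3.3,0,-2.3],[8,0.1,3.3,0,-2.3],[8,0.1,3.3,0,-2.3],[8,0.1,3.3,0,-2.3]]]'
cat > m.py <<'E'
from h import *
np.set_printoptions(precision=4,suppress=True)
s=observe();r=s['ee_rot'];psi=np.degrees(2*np.arctan2(r[1],r[0]));print('handle ang',psi+180)
S=cam('side');ax=np.array([.58,-.0785])
cols={'blue':((105,120,40),(125,255,255)),'red':((0,150,50),(8,255,255)),'white':((0,0,150),(180,60,255)),'black':((0,0,0),(180,255,45))}
def run(tag,img,ang,rad=.078):
    for n,off in ang.items():
        th=np.radians(off);e=np.array([ax[0]+rad*np.cos(th),ax[1]+rad*np.sin(th),.109,1]);c=S['view']@e
        u=np.array([S['f']*c[0]/c[2]+S['cx'],S['f']*c[1]/c[2]+S['cy']])
        b=blob(img,*cols[n],(int(u[0])-13,int(u[1])-9,26,20))
        if b: p=onz(S,b[0][0],.109);d=p[:2]-ax;print(tag,n,b[0],'pred',u,'ang err',np.degrees(np.arctan2(d[1],d[0]))%360-off%360,'rad',np.hypot(*d),'xyerr',p[:2]-e[:2])
b=viewer.capture('side');cv2.imwrite('pics/side6.png',b)
h0=128.4;run('start',cv2.imread('pics/side0.png'),{'blue':h0-120,'red':h0-180,'white':h0-240,'black':h0-60})
h=psi+180;run('now',b,{'blue':h-120,'red':h-180,'white':h-240,'black':h-60})
E
python3 m.py
```

```text
t: 13.3
ee_pos: [0.6317, -0.1446, 0.1298]
ee_rot: [1.382, 2.818, 0.001]
ft_force: [0.7, 0.1, 5.4]
finger_gap: 0.196
handle ang 307.7651162401577
start blue (array([274.291 , 208.2463]), np.int32(134)) pred [273.7414 206.2299] ang err 5.282098025265672 rad 0.07419313896294195 xyerr [-0.0051  0.0062]
start red (array([295.1529, 194.7824]), np.int32(170)) pred [294.987  192.7744] ang err 0.9457692743968664 rad 0.06994262235292373 xyerr [-0.0041  0.007 ]
start white (array([321.7225, 199.4913]), np.int32(173)) pred [321.4286 198.4513] ang err -2.6827497176913937 rad 0.075844608237657 xyerr [-0.0025  0.0034]
start black (array([279.4156, 228.8312]), np.int32(154)) pred [278.743  226.7373] ang err 4.840645782965126 rad 0.08179622697254582 xyerr [-0.0051  0.0058]
now blue (array([328.5338, 220.1351]), np.int32(148)) pred [328.1037 218.5489] ang err -3.7027552829360673 rad 0.08093151929551025 xyerr [-0.0034  0.0048]
now red (array([307.2279, 235.1395]), np.int32(215)) pred [306.473  233.2467] ang err 0.4000343582515882 rad 0.08485852440834132 xyerr [-0.0047  0.0051]
now white (array([278.166 , 226.6943]), np.int32(265)) pred [278.5338 226.5592] ang err -0.20635755154464164 rad 0.0790267506753045 xyerr [0.0007 0.0008]
now black (array([321.7838, 200.9279]), np.int32(111)) pred [321.6401 198.6113] ang err -5.5298231050699655 rad 0.07240099603609121 xyerr [-0.0042  0.0081]
```

Side-camera bias, calibrated against the other lids, puts the blue jar within about 1 mm of its cell centre. The carousel bearing is 187.8°, against the mark at 187.4°. The bar's red band sits where a shut bar's would, to about 1 mm. Handing in.

```bash
python3 -c "
from workcell import observe,env
s=observe();print(s['t'],s['ft_force'],s['finger_gap']);print(env.hand_in())"
```

```text
13.35 [ 0.16760956 -0.7762596   5.07312607] 0.201075150715072
the job is handed in; nothing more can be done
None
```

The keeper bar is shut, the blue-lidded jar stands at the front on the red mark, and I handed in with the gripper still holding the handle. The job took 13.4 s of the 67 s allowed.

- **Keeper bar:** I pushed it down with closed fingers until it met the rigid stop, at about 25 N with its upper face near 91–92 mm above the table. After I let go, the pictures showed the bar level with its nose in the catch. Its red band was within about 1 mm of where a shut bar puts it.
- **Carousel:** I gripped the handle at 40 N and turned it about 179° counter-clockwise. The blue jar's cell ended at a bearing of 187.8°, against about 187.4° measured for the red mark, roughly 0.5 mm off. Jars stayed upright, and the tool force stayed at 5–7 N while turning, nearly all of it vertical.
- **Disagreement:** before the last 2.3° turn, a wrist-camera fit to the blue lid, partly cut off by the picture edge, put the jar about 2° (2.6 mm) clockwise of its cell centre. The bias-corrected side camera put it within about 1–1.5 mm of the centre. I aimed mainly by the cell.
- **Not checked:** I did not re-measure the chisels and mallet at the end. The arm stayed well above them.

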